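# Slip a slot cover under a spring clip

## Task

Get the chrome cartridge slot cover clamped in the black mini vise base: hold the tail of the base's spring clip down with one fingertip so that the jaw stands open, and while it stays held down push the cover with the other fingertip, by its upright lip, in under the jaw until its front edge is home against the stop. Then let the clip go so that its jaw bites on the cover, and move clear. Do not lift the cover off the base, and leave the cleaner cup, the controller shell and the metal flap as they are.

Things in the scene. Friction and masses are not known exactly. Their poses are not given: they have to be found in the camera images.
- vise_base: Black plastic mini vise base, fixed, foot 150 x 84 mm. Origin on the counter below the clip's pivot. Its x is the pushing line: the cover lies on the +x side and is pushed to -x; the clip's tail points to -x. Deck 40 mm high from x = -2 to 62 mm, between guide walls 6 mm high, 53 mm apart. Stop face on the deck at x = 4 mm. Pivot ears to height 56 mm. Under the tail the base is 26 mm high.
- clip (a joint): Steel see-saw spring clip pivoted 49 mm above the counter over the base's origin. 0 = jaw shut on the deck (the cover cannot enter); 0.65 rad = tail pressed fully down; a spring shuts it (about 3 N on the tail 35 mm from the pivot to start, 8 N at 0.45). With the cover clamped it stands at about 0.2.
- clip_tail (a point): Point on the upper face of the clip's tail, mid-width, 40 mm from the pivot; moves with it. The tail is a flat straight plate 34 mm wide, from 4 to 64 mm from the pivot towards the base's -x. At joint 0 it slopes up away from the pivot at 0.45 rad, its end 77 mm above the counter; at 0.45 its top is level, 49 mm above the counter.
- clip_jaw (a point): Mid-point of the underside of the clip's blunt turned-down jaw tip; moves with it. Jaw 32 mm wide, tip at the base's x = 14 to 18 mm when shut (up to 20 mm when open). Gap beneath it to the deck: 7 mm at joint 0.45, 4.5 mm at 0.3.
- slot_cover: Chrome cartridge slot cover, loose, about 60 g, lying on the deck: plate 28 (x) x 50 (y) x 3 mm with an upright lip 3 mm thick along its whole +x edge, 18 mm high from the underside. Origin at the centre of the plate's underside; axes as the vise base's. Origin at the base's x = 36 to 40 mm at the start, 18 mm when home against the stop.
- cover_lip (a point): Middle of the top edge of the outer (+x) face of the cover's lip, the face to push: 14 mm from the cover's origin along x, 18 mm above its underside.
- cleaner_cup: Orange ceramic cup of a soldering tip cleaner, loose, 68 mm across, 60 mm high; leave alone. Origin under its centre.
- controller_shell: Purple controller shell, loose, about 190 x 95 mm, 28 mm high; leave alone. Origin under its centre.
- flap (a joint): Hinged metal flap on a low steel parts box 140 x 180 x 30 mm with a knob on top, standing to the robot's left; 0 = shut; leave it shut.
There are look-alikes about, which are no part of the job. Several things have the shape of the vise_base; the one meant has the colours described above.

How it is judged:
By the outcome, as a careful person would: the job done as asked, in the order asked, and still so for the second after the job is handed in, with the robot touching nothing.
It also fails if it takes over 45 s, if anything falls off the work surface, if the arm or the gripper's body presses on something with over 40 N, if the wrist force passes 120 N, or if a joint passes its speed limit or range.

## Robot

A 6-joint arm with a two-finger parallel gripper is mounted at the origin on the work surface. World frame = base frame: x ahead of the robot, y to its left, z up, the work surface at z = 0. Lengths are in mm, angles in degrees, forces in N, time in s.
With the tool pointing down it reaches from about 300 to 850 mm from the base axis. Payload 4.2 kg.
Tool frame: the origin (TCP) lies between the finger pads; the fingertips stand 22 mm ahead of it and the grasp point (between the pads) lies 3 mm ahead of it; z points along the fingers, y is the direction in which the jaws open and shut (so a half turn about z gives the same grasp; the last joint's range is limited). The gripper opens to 91 mm and grips with 3 to 60 N. Pads are 32 mm wide; open, the fingers measure 118 mm over their backs; the gripper's body (76 mm by 178 mm) begins 60 mm behind the grasp point.
Start: joints at [-69.729, 18.312, 89.639, -0, 72.044, -1.146], TCP at [209.968, -535.308, 235.976] pointing down, gripper open.
Joint ranges: [-177.97, 177.97], [-48.28, 115.42], [12.27, 149.76], [-77.06, 257.06], [2.81, 150.46], [-146.56, 146.56]. Speed limits (degrees/s): [147.25, 147.25, 180, 180, 180, 180].

## Interface

Orientations are given as [roll, pitch, yaw] about the fixed x, y, z axes, in that order (R = Rz(yaw) Ry(pitch) Rx(roll)).
In Python, from workcell import telemetry, cams, env gives the robot as it stands.
- The arm moves only by the shell command python3 -m inch 'ROWS' [FORCE]. ROWS is JSON, a list of rows, each an object of numbers: "x", "y", "z": the shift along the tool's x, y, z in cm; "yaw": the turn about the tool's z in units of 5 degrees (1.0 is 5 degrees); "gripper": the gripper's target within -1 to 1 (fully open at 1, half-way at 0, shut at -1). A call has 1 to 12 rows; each row shifts and turns the commanded pose from where the row before left it, along the tool's axes as they then stand; what a row does not reach is not made up. A row lasts 1/12 s, in which the tool goes at most 41.7 mm and 7.16 degrees, less where a joint would pass 70% of its speed; a pose out of reach is approached as far as the arm can. A call is refused whole if a number of a shift passes 4.17 or a number of a turn 1, either way. A call with a gripper value outside its range is refused whole. The fingers move at their own pace and stop on an object; FORCE is the grip in N (left out, the last holds). Time passes only in rows, so rows that do not move let the fingers close. It gives the time, the measured TCP pose, the force and the opening at its end, in the units of the state.
- telemetry.state(): the state, without advancing time (a new reading comes with each control period).
- cams.grab_frame(name): name is "scene" or "top"; returns a dict with "pixels" (480x640x3 uint8, red, green, blue), "mtx" (3x3 intrinsics, pixels), "distortion" ([k1, k2, p1, p2, k3] as OpenCV has them; the pictures are not rectified), "rvec" (rotation vector, rad) and "tvec" (3), from world to camera coordinates, as OpenCV has them. Camera axes: x right, y down, z forward; pixel columns grow to the right and rows downward; lengths in mm; the calibration is good to about 2 mm. A picture is of the moment at which its call begins. There is no depth.
- env.job_done(): hands the job in, once; it reports no verdict.
The state is a dict: "time_s": time; "qpos": joint angles; "qvel": joint speeds; "effort": joint torques, N m; "ee_pos": TCP position; "ee_rot": TCP orientation; "force": force on the tool from outside, world axes, zero at the start; "torque": the same for the moment, N m; "gripper_width": finger opening in mm.
Only numpy, scipy, OpenCV 4.12 (cv2) and the standard library are available. Lean on these libraries where they do the work, as an engineer would, in place of code of your own. Each camera call takes 0.05 s, during which the arm holds its last target. There are 200 camera calls.

## Working session

There is one attempt and no reset: what is moved stays moved. The work goes in short steps, Python scripts to look and compute and a shell command to move; the robot and the scene stay as the last step left them, time stands still between calls to the robot, and variables do not carry over. Pictures are saved under pics/ and viewed, about 8 in all and at most 12, crops included, and the job is handed in when it is done.

```bash
ls; mkdir -p pics
cat > h.py <<'E'
import numpy as np, cv2, json
from workcell import telemetry, cams, env
def grab(n,save=None):
    f=cams.grab_frame(n)
    if save: cv2.imwrite('pics/'+save,f['pixels'][:,:,::-1])
    return f
def ray(f,uv):
    K=np.array(f['mtx'],float);d=np.array(f['distortion'],float)
    R=cv2.Rodrigues(np.array(f['rvec'],float))[0];t=np.array(f['tvec'],float).reshape(3)
    p=cv2.undistortPoints(np.array(uv,float).reshape(-1,1,2),K,d).reshape(-1,2)
    D=np.c_[p,np.ones(len(p))]@R
    return -R.T@t,D
def onz(f,uv,z):
    C,D=ray(f,uv); return C+D*((z-C[2])/D[:,2])[:,None]
def proj(f,P):
    return cv2.projectPoints(np.array(P,float).reshape(-1,1,3),np.array(f['rvec'],float),np.array(f['tvec'],float),np.array(f['mtx'],float),np.array(f['distortion'],float))[0].reshape(-1,2)
E
python3 - <<'E'
from h import *
for n in ('scene','top'):
    f=grab(n,n+'0.png'); C,D=ray(f,[[320,240]]); print(n,C,D)
print(telemetry.state())
E
```

```text
pics
scene [1196.4758177   139.29933532 1108.15912849] [[-0.54879653 -0.08806915 -0.83135746]]
top [ 391.96488772   20.00394802 1167.66950373] [[ 0.06428661 -0.0037288  -0.9980793 ]]
{'time_s': 0.1, 'qpos': array([-6.97298669e+01,  1.83473804e+01,  8.96997974e+01, -1.49399355e-03,
        7.20445642e+01, -1.14530185e+00]), 'qvel': array([-0.00156356, -0.05111018, -0.17226772,  0.05291868, -0.00876252,
       -0.03923445]), 'effort': array([-7.03953701e-04, -4.13332701e+01, -2.32510078e+01,  7.28388224e-02,
        4.22111875e-02, -3.91728361e-05]), 'ee_pos': array([ 209.80042989, -534.9024658 ,  235.20774188]), 'ee_rot': array([-1.79908248e+02, -4.13526145e-04,  2.14158964e+01]), 'force': array([ 0.50508909,  0.95317399, -0.95113479]), 'torque': array([-0.00457641, -0.01950197,  0.02356019]), 'gripper_width': 91.22144976419271}
```

View pics/scene0.png

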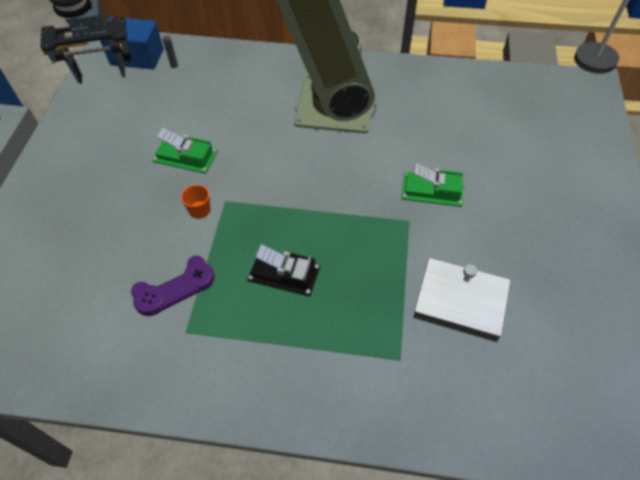

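View pics/top0.png

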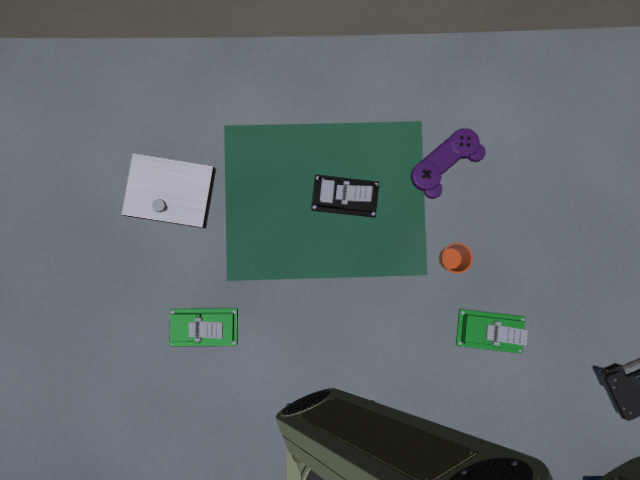

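The scene view shows the black vise at about (285,270). The top view shows it at (345,195), with the tail to the right (-y) and the cover to the left (+y). Next I measure it on enlarged crops.

Run:
```python
from h import *
f=grab('top');a=f['pixels'];g=grab('scene');b=g['pixels']
A=cv2.resize(a[165:225,300:390],None,fx=8,fy=8,interpolation=cv2.INTER_CUBIC)[:,:,::-1]
B=cv2.resize(b[235:300,240:330],None,fx=8,fy=8,interpolation=cv2.INTER_CUBIC)[:,:,::-1]
cv2.imwrite('pics/z.png',cv2.resize(np.vstack([A,B]),None,fx=.58,fy=.58))
# silhouette of non-green-mat in window
w=a[165:225,300:390].astype(int); m=((w[:,:,1]-w[:,:,0])<25).astype(np.uint8)
m=cv2.morphologyEx(m,cv2.MORPH_OPEN,np.ones((3,3)))
c=max(cv2.findContours(m,0,2)[0],key=cv2.contourArea)
r=cv2.minAreaRect(c);bp=cv2.boxPoints(r)+[300,165];print(bp,r)
for z in (0,8): 
    P=onz(f,bp,z);print(z,P[:,:2].round(1).tolist(),P.mean(0)[:2].round(1))
```

```text
[[310.43902588 210.04877472]
 [314.43902588 174.04877758]
 [378.86585236 181.20731354]
 [374.86585236 217.20730972]] ((44.65243911743164, 30.62804412841797), (64.82330322265625, 36.22153854370117), 6.340191841125488)
0 [[537.2, 35.8], [620.9, 24.3], [600.3, -125.0], [516.6, -112.9]] [568.8 -44.4]
8 [[536.2, 35.7], [619.4, 24.2], [598.9, -124.0], [515.7, -111.9]] [567.5 -44. ]
```

View pics/z.png

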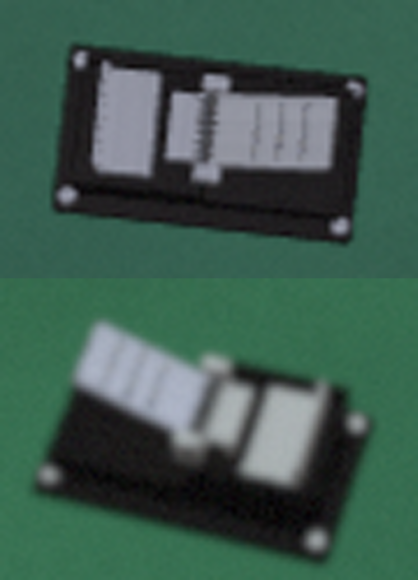

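Run:
```python
from h import *
f=grab('top');g=grab('scene')
T=lambda x,y:[[300+x/4.64,165+y/4.64]]
S=lambda x,y:[[240+x/4.64,235+(y-278.4)/4.64]]
a=np.radians(82.1);ux=np.array([np.cos(a),np.sin(a)]);uy=np.array([-ux[1],ux[0]])
O=onz(f,T(211.5,128.5),56)[0,:2];print('piv top',O)
print('piv scene',onz(g,S((218+187)/2,(358+438)/2),56)[0])
print('foot centre rel',[ (np.array([568,-44.2])-O)@v for v in(ux,uy)])
for n,p,z in [('tail end',T(335,133),77),('lip outer',T(95,120),58),('lipL',T(92,170),58),('lipR',T(103,66),58),('plate front',T(154,125),43),('jaw',T(167,126),47)]:
    P=onz(f,p,z)[0,:2];print(n,P.round(1),((P-O)@ux).round(1),((P-O)@uy).round(1))
for n,p,z in [('tail endA',S(105,320),77),('tail endB',S(75,383),77),('lip far',S(325,385),58),('lip near',S(300,487),58)]:
    P=onz(g,p,z)[0,:2];print(n,P.round(1),((P-O)@ux).round(1),((P-O)@uy).round(1))
```

```text
piv top [566.70184098 -43.55199982]
piv scene [567.31819459 -43.79346495  56.        ]
foot centre rel [np.float64(-0.4634254288904235), np.float64(-1.3749028881914838)]
tail end [ 559.8 -100. ] -56.9 -0.9
lip outer [571.9  11.8] 55.5 2.5
lipL [548.   13.9] 54.3 26.4
lipR [597.6   7.3] 54.6 -23.6
plate front [571.2 -16.6] 27.3 -0.7
jaw [569.9 -22.7] 21.1 -0.3
tail endA [543.3 -93.9] -53.0 16.3
tail endB [ 579.8 -100.7] -54.8 -20.9
lip far [553.5  13.1] 54.3 20.9
lip near [610.1  10. ] 59.1 -35.6
```

Base origin is about (567,-44), with its +x at about 82°. The cover's lip outer face is at base x ≈ 54. My plan is to line the jaws up along base x with TCP at base x = 15: finger A presses the tail, and finger B closes onto the lip.

```bash
python3 -m inch '[{"x":3.25,"y":-2.13,"gripper":1},{"x":3.25,"y":-2.13},{"x":3.25,"y":-2.13},{"x":3.25,"y":-2.13},{"x":3.25,"y":-2.13},{"x":3.25,"y":-2.13},{"x":3.25,"y":-2.13},{"x":3.25,"y":-2.13}]' 15
python3 -m inch '[{"x":3.25,"y":-2.13},{"x":3.25,"y":-2.13},{"x":3.25,"y":-2.13},{"x":3.25,"y":-2.13},{"x":3.25,"y":-2.13},{"x":3.25,"y":-2.13},{"x":3.25,"y":-2.13},{"x":3.25,"y":-2.13},{"yaw":0.98},{"yaw":0.98},{"yaw":0.98},{"yaw":0.98}]'
python3 -m inch '[{"yaw":0.98},{"yaw":0.98},{"z":2},{"z":2},{"z":2},{},{}]'
```

```text
invalid input
invalid input
invalid input
```

```bash
python3 -m inch '[{"x":3.25,"y":-2.13,"z":0,"yaw":0,"gripper":1},{"x":3.25,"y":-2.13,"z":0,"yaw":0,"gripper":1},{"x":3.25,"y":-2.13,"z":0,"yaw":0,"gripper":1},{"x":3.25,"y":-2.13,"z":0,"yaw":0,"gripper":1},{"x":3.25,"y":-2.13,"z":0,"yaw":0,"gripper":1},{"x":3.25,"y":-2.13,"z":0,"yaw":0,"gripper":1},{"x":3.25,"y":-2.13,"z":0,"yaw":0,"gripper":1},{"x":3.25,"y":-2.13,"z":0,"yaw":0,"gripper":1}]' 15
```

```text
time_s: 0.97
ee_pos: [390.5, -280.0, 236.1]
ee_rot: [180.0, -0.0, 21.4]
force: [0.5, -0.1, 0.3]
gripper_width: 91.3
```

```bash
python3 -m inch '[{"x":3.25,"y":-2.13,"z":0,"yaw":0,"gripper":1},{"x":3.25,"y":-2.13,"z":0,"yaw":0,"gripper":1},{"x":3.25,"y":-2.13,"z":0,"yaw":0,"gripper":1},{"x":3.25,"y":-2.13,"z":0,"yaw":0,"gripper":1},{"x":3.25,"y":-2.13,"z":0,"yaw":0,"gripper":1},{"x":3.25,"y":-2.13,"z":0,"yaw":0,"gripper":1},{"x":3.25,"y":-2.13,"z":0,"yaw":0,"gripper":1},{"x":3.25,"y":-2.13,"z":0,"yaw":0,"gripper":1}]' && python3 -m inch '[{"x":0,"y":0,"z":0,"yaw":0.98,"gripper":1},{"x":0,"y":0,"z":0,"yaw":0.98,"gripper":1},{"x":0,"y":0,"z":0,"yaw":0.98,"gripper":1},{"x":0,"y":0,"z":0,"yaw":0.98,"gripper":1},{"x":0,"y":0,"z":0,"yaw":0.98,"gripper":1},{"x":0,"y":0,"z":0,"yaw":0.96,"gripper":1},{"x":0,"y":0,"z":2.5,"yaw":0,"gripper":1},{"x":0,"y":0,"z":2.5,"yaw":0,"gripper":1},{"x":0,"y":0,"z":2.5,"yaw":0,"gripper":1},{"x":0,"y":0,"z":2.5,"yaw":0,"gripper":1},{"x":0,"y":0,"z":0,"yaw":0,"gripper":1},{"x":0,"y":0,"z":0,"yaw":0,"gripper":1}]'
python3 - <<'E'
from h import *
g=grab('scene');f=grab('top')
B=cv2.resize(g['pixels'][170:310,200:370],None,fx=3.5,fy=3.5,interpolation=2)[:,:,::-1]
cv2.imwrite('pics/s2.png',B)
p=telemetry.state()['ee_pos'];print(p)
E
```

```text
time_s: 1.63
ee_pos: [570.4, -26.3, 236.0]
ee_rot: [180.0, -0.0, 21.4]
force: [0.1, -1.3, 0.3]
gripper_width: 91.2
time_s: 2.63
ee_pos: [569.0, -28.1, 135.2]
ee_rot: [180.0, 0.2, -7.9]
force: [0.4, -0.2, 0.1]
gripper_width: 91.2
[570.75502618 -28.24212644 137.45203865]
```

View pics/s2.png

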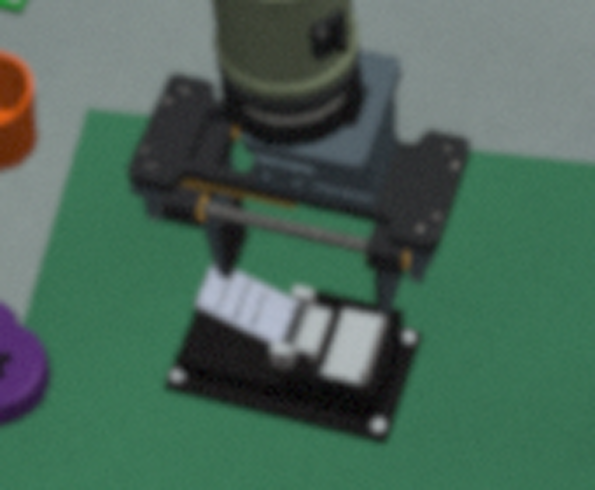

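The scene crop shows finger A above the tail at (230,272) and finger B beyond the lip at (388,305). I descend in stages and watch the force.

```bash
python3 -m inch '[{"x":0,"y":0,"z":2,"yaw":0,"gripper":1},{"x":0,"y":0,"z":2,"yaw":0,"gripper":1},{"x":0,"y":0,"z":0.5,"yaw":0,"gripper":1},{"x":0,"y":0,"z":0.5,"yaw":0,"gripper":1},{"x":0,"y":0,"z":0.4,"yaw":0,"gripper":1},{"x":0,"y":0,"z":0,"yaw":0,"gripper":1},{"x":0,"y":0,"z":0,"yaw":0,"gripper":1}]' && python3 -m inch '[{"x":0,"y":0,"z":0.2,"yaw":0,"gripper":1},{"x":0,"y":0,"z":0.2,"yaw":0,"gripper":1},{"x":0,"y":0,"z":0.2,"yaw":0,"gripper":1},{"x":0,"y":0,"z":0,"yaw":0,"gripper":1}]'
python3 - <<'E'
from h import *
g=grab('scene')
cv2.imwrite('pics/s3.png',cv2.resize(g['pixels'][190:310,220:350],None,fx=4.5,fy=4.5,interpolation=2)[:,:,::-1])
E
```

```text
time_s: 3.32
ee_pos: [570.6, -28.4, 83.4]
ee_rot: [180.0, -0.2, -7.9]
force: [-0.8, -0.6, 3.9]
gripper_width: 91.0
time_s: 3.65
ee_pos: [570.7, -28.9, 76.9]
ee_rot: [179.9, -0.2, -7.8]
force: [-0.1, -2.5, 5.5]
gripper_width: 91.0
```

View pics/s3.png

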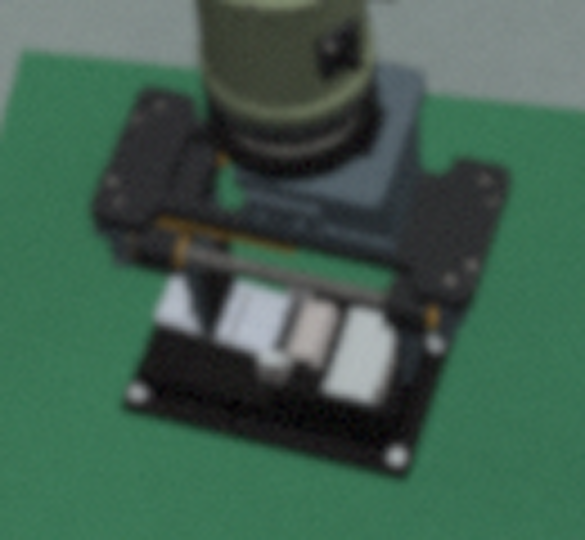

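The clip is tilting under finger A, and finger B is just outside the lip at (405,350). Next I press to tip z ≈ 47.5, then start the push: close the gripper while shifting tool +y by half as much, so finger A stays in place.

```bash
python3 -m inch '[{"x":0,"y":0,"z":0.25,"yaw":0,"gripper":1},{"x":0,"y":0,"z":0.25,"yaw":0,"gripper":1},{"x":0,"y":0,"z":0.15,"yaw":0,"gripper":1},{"x":0,"y":0,"z":0,"yaw":0,"gripper":1},{"x":0,"y":0,"z":0,"yaw":0,"gripper":1}]' && python3 -m inch '[{"x":0,"y":0.07,"z":0,"yaw":0,"gripper":0.97},{"x":0,"y":0.07,"z":0,"yaw":0,"gripper":0.94},{"x":0,"y":0.07,"z":0,"yaw":0,"gripper":0.91},{"x":0,"y":0.07,"z":0,"yaw":0,"gripper":0.88},{"x":0,"y":0.07,"z":0,"yaw":0,"gripper":0.85},{"x":0,"y":0.07,"z":0,"yaw":0,"gripper":0.82},{"x":0,"y":0.07,"z":0,"yaw":0,"gripper":0.79},{"x":0,"y":0.07,"z":0,"yaw":0,"gripper":0.76},{"x":0,"y":0,"z":0,"yaw":0,"gripper":0.76},{"x":0,"y":0,"z":0,"yaw":0,"gripper":0.76}]'
python3 - <<'E'
from h import *
g=grab('scene');f=grab('top')
cv2.imwrite('pics/s4.png',cv2.resize(g['pixels'][230:300,230:340],None,fx=6,fy=6,interpolation=2)[:,:,::-1])
E
```

```text
time_s: 4.12
ee_pos: [570.7, -29.3, 70.9]
ee_rot: [179.9, -0.2, -7.8]
force: [-2.0, -4.0, 6.1]
gripper_width: 91.3
time_s: 4.95
ee_pos: [570.0, -34.4, 71.0]
ee_rot: [179.9, -0.2, -7.9]
force: [-1.2, -2.6, 7.4]
gripper_width: 79.9
```

View pics/s4.png

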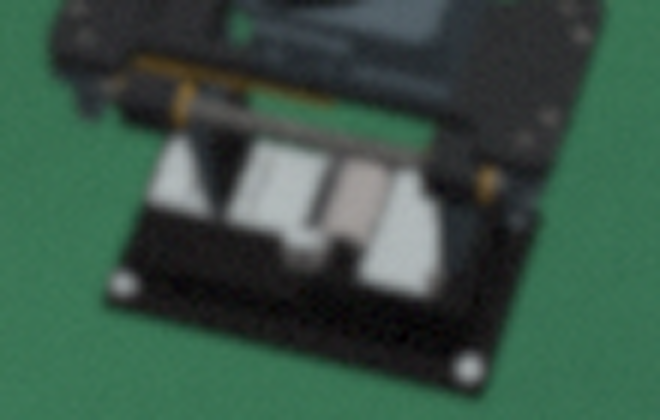

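The clip tail is held level and the cover has moved a few mm in. I continue the push.

```bash
python3 -m inch '[{"x":0,"y":0.07,"z":0.05,"yaw":0,"gripper":0.73},{"x":0,"y":0.07,"z":0.05,"yaw":0,"gripper":0.70},{"x":0,"y":0.07,"z":0,"yaw":0,"gripper":0.67},{"x":0,"y":0.07,"z":0,"yaw":0,"gripper":0.64},{"x":0,"y":0.07,"z":0,"yaw":0,"gripper":0.61},{"x":0,"y":0.07,"z":0,"yaw":0,"gripper":0.58},{"x":0,"y":0.07,"z":0,"yaw":0,"gripper":0.55},{"x":0,"y":0.07,"z":0,"yaw":0,"gripper":0.52},{"x":0,"y":0.07,"z":0,"yaw":0,"gripper":0.49},{"x":0,"y":0.07,"z":0,"yaw":0,"gripper":0.46},{"x":0,"y":0,"z":0,"yaw":0,"gripper":0.46},{"x":0,"y":0,"z":0,"yaw":0,"gripper":0.46}]'
python3 -m inch '[{"x":0,"y":0.07,"z":0,"yaw":0,"gripper":0.43},{"x":0,"y":0.07,"z":0,"yaw":0,"gripper":0.40},{"x":0,"y":0,"z":0,"yaw":0,"gripper":0.40},{"x":0,"y":0,"z":0,"yaw":0,"gripper":0.40}]'
python3 -m inch '[{"x":0,"y":0,"z":0,"yaw":0,"gripper":0.38},{"x":0,"y":0,"z":0,"yaw":0,"gripper":0.36},{"x":0,"y":0,"z":0,"yaw":0,"gripper":0.34},{"x":0,"y":0,"z":0,"yaw":0,"gripper":0.34}]'
```

```text
time_s: 6.05
ee_pos: [569.1, -41.1, 70.1]
ee_rot: [180.0, -0.2, -7.9]
force: [-0.8, -2.2, 7.3]
gripper_width: 66.4
time_s: 6.38
ee_pos: [568.9, -42.4, 70.2]
ee_rot: [180.0, -0.2, -7.9]
force: [-0.9, -0.9, 8.9]
gripper_width: 63.7
time_s: 6.72
ee_pos: [569.1, -41.2, 70.5]
ee_rot: [-179.9, -0.2, -7.9]
force: [-1.6, 2.9, 10.2]
gripper_width: 60.8
```

```bash
python3 -m inch '[{"x":0,"y":0.05,"z":0,"yaw":0,"gripper":0.34},{"x":0,"y":0.05,"z":0,"yaw":0,"gripper":0.34},{"x":0,"y":0,"z":0,"yaw":0,"gripper":0.34}]'
python3 -m inch '[{"x":0,"y":0.05,"z":0,"yaw":0,"gripper":0.34},{"x":0,"y":0.05,"z":0,"yaw":0,"gripper":0.34},{"x":0,"y":0,"z":0,"yaw":0,"gripper":0.34}]'
python3 - <<'E'
from h import *
g=grab('scene')
cv2.imwrite('pics/s5.png',cv2.resize(g['pixels'][230:300,230:340],None,fx=6,fy=6,interpolation=2)[:,:,::-1])
print(telemetry.state()['force'])
E
```

```text
time_s: 6.97
ee_pos: [569.1, -41.3, 70.6]
ee_rot: [-179.8, -0.2, -7.9]
force: [-1.5, 6.7, 11.9]
gripper_width: 61.1
time_s: 7.22
ee_pos: [569.1, -41.4, 70.6]
ee_rot: [-179.7, -0.2, -8.0]
force: [-0.1, 8.4, 11.6]
gripper_width: 61.2
[-0.88541374  8.64307907 10.79047197]
```

View pics/s5.png

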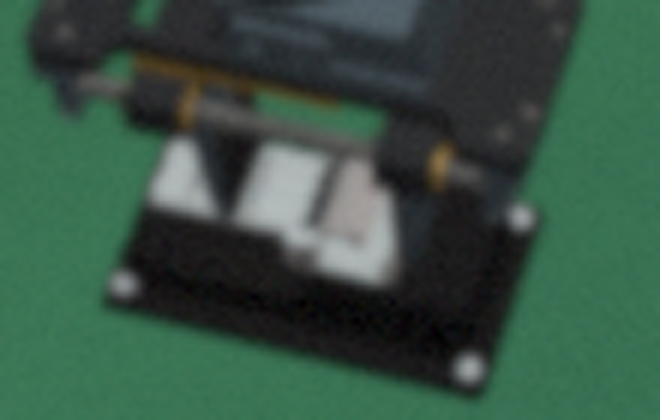

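The motion stalled at B ≈ base x 33 (nominal 32) with about 9 N of push, so the cover is home. The clip is still held. I back finger B off the lip first, so it can't drag the cover up, then raise slowly to let the jaw bite.

```bash
python3 -m inch '[{"x":0,"y":-0.1,"z":0,"yaw":0,"gripper":0.36},{"x":0,"y":-0.15,"z":0,"yaw":0,"gripper":0.40},{"x":0,"y":0,"z":0,"yaw":0,"gripper":0.44},{"x":0,"y":0,"z":0,"yaw":0,"gripper":0.48},{"x":0,"y":0,"z":0,"yaw":0,"gripper":0.48},{"x":0,"y":0,"z":0,"yaw":0,"gripper":0.48}]'
python3 -m inch '[{"x":0,"y":0,"z":-0.2,"yaw":0,"gripper":0.48},{"x":0,"y":0,"z":-0.2,"yaw":0,"gripper":0.48},{"x":0,"y":0,"z":-0.2,"yaw":0,"gripper":0.48},{"x":0,"y":0,"z":-0.2,"yaw":0,"gripper":0.48},{"x":0,"y":0,"z":-0.2,"yaw":0,"gripper":0.48},{"x":0,"y":0,"z":-0.2,"yaw":0,"gripper":0.48},{"x":0,"y":0,"z":-0.2,"yaw":0,"gripper":0.48},{"x":0,"y":0,"z":-0.3,"yaw":0,"gripper":0.48},{"x":0,"y":0,"z":-0.3,"yaw":0,"gripper":0.48},{"x":0,"y":0,"z":0,"yaw":0,"gripper":0.48},{"x":0,"y":0,"z":0,"yaw":0,"gripper":0.48}]'
python3 -m inch '[{"x":0,"y":0,"z":-1,"yaw":0,"gripper":0.48},{"x":0,"y":0,"z":-2,"yaw":0,"gripper":0.48},{"x":0,"y":0,"z":-2,"yaw":0,"gripper":0.48},{"x":0,"y":0,"z":-3,"yaw":0,"gripper":0.48},{"x":0,"y":0,"z":-3,"yaw":0,"gripper":0.48},{"x":-4,"y":0,"z":-1,"yaw":0,"gripper":0.48},{"x":-4,"y":0,"z":-1,"yaw":0,"gripper":0.48},{"x":-4,"y":0,"z":-1,"yaw":0,"gripper":0.48},{"x":-4,"y":0,"z":0,"yaw":0,"gripper":0.48},{"x":-4,"y":0,"z":0,"yaw":0,"gripper":0.48},{"x":0,"y":0,"z":0,"yaw":0,"gripper":0.48}]'
python3 - <<'E'
from h import *
g=grab('scene','s6full.png');f=grab('top','t6full.png')
A=cv2.resize(f['pixels'][165:225,300:390],None,fx=5,fy=5,interpolation=2)
B=cv2.resize(g['pixels'][235:295,240:330],None,fx=5,fy=5,interpolation=2)
cv2.imwrite('pics/z6.png',np.vstack([A,B])[:,:,::-1])
E
```

```text
time_s: 7.77
ee_pos: [569.5, -39.9, 70.3]
ee_rot: [-179.8, -0.2, -8.0]
force: [-0.1, 6.2, 7.5]
gripper_width: 67.6
time_s: 8.68
ee_pos: [567.4, -41.8, 88.3]
ee_rot: [180.0, 0.0, -7.9]
force: [-0.3, -0.6, 0.2]
gripper_width: 67.5
time_s: 9.6
ee_pos: [361.6, -13.3, 228.2]
ee_rot: [180.0, 0.4, -7.9]
force: [-0.9, 0.2, 0.2]
gripper_width: 67.5
```

View pics/z6.png

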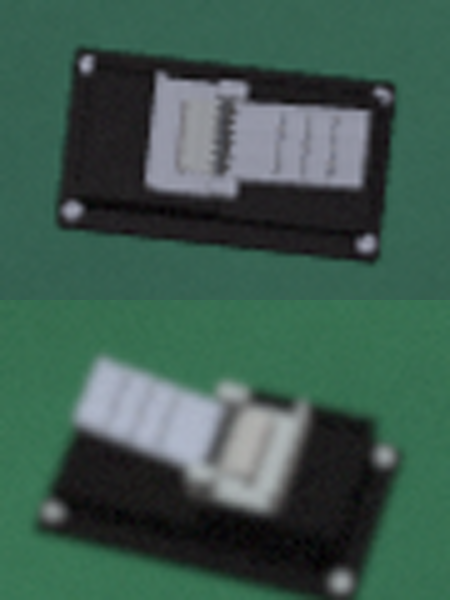

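The cover now sits under the jaw, with its lip at (151,132) in the top crop, and the clip is part-raised. I check the numbers.

Run:
```python
from h import *
f=grab('top');a=np.radians(82.1);ux=np.array([np.cos(a),np.sin(a)]);uy=np.array([-ux[1],ux[0]]);O=np.array([567,-43.7])
for n,p,z in [('lip mid',(151,132),58),('lipL',(146,190),58),('lipR',(157,73),58),('tail end',(367,147),65)]:
    P=onz(f,[[300+p[0]/5,165+p[1]/5]],z)[0,:2]-O;print(n,(P@ux).round(1),(P@uy).round(1))
s=telemetry.state();print(s['ee_pos'],s['force'])
```

```text
lip mid 34.2 1.6
lipL 33.6 27.4
lipR 34.4 -24.8
tail end -60.6 -1.3
[370.14747545 -14.18709724 229.34716775] [-0.9127295  -0.04262001  0.42613037]
```

Run:
```python
from h import *
f=grab('top')
a=np.radians(82.1);ux=np.array([np.cos(a),np.sin(a)]);uy=np.array([-ux[1],ux[0]]);O=np.array([567,-43.7])
def edge(img,lo,hi,z,ys):
    xs=np.arange(lo,hi,.25);prof=0
    for y in ys:
        P=np.c_[O+xs[:,None]*ux+y*uy,np.full(len(xs),z)]
        q=proj(f,P).astype(np.float32)
        prof=prof+cv2.remap(img,q[:,0].reshape(-1,1),q[:,1].reshape(-1,1),1).ravel()
    prof=cv2.GaussianBlur((prof/len(ys)).reshape(-1,1),(1,9),2).ravel();h=(prof.max()+prof.min())/2
    i=np.where((prof[:-1]-h)*(prof[1:]-h)<0)[0];return xs[i]
for n in('top0.png','t6full.png'):
    I=cv2.imread('pics/'+n)[:,:,2].astype(np.float32)
    G=I
    lo=47 if n=='top0.png' else 26
    print(n,'lip',edge(I,lo+0,lo+20,58,np.arange(-18,20,2)))
    # deck-front/foot edges for scale
    print(' ears y-edge pivot x', edge(I,-14,14,56,[22,23,24]),edge(I,-14,14,56,[-22,-23,-24]))
```

```text
top0.png lip [56.25]
 ears y-edge pivot x [-5.5  8. ] [-5.25  7.5 ]
t6full.png lip [35.5]
 ears y-edge pivot x [-5.25] [-5.25]
```

Run:
```python
from h import *
g=grab('scene');a=np.radians(82.1);ux=np.array([np.cos(a),np.sin(a)]);uy=np.array([-ux[1],ux[0]]);O=np.array([567,-43.7])
xs=np.arange(24,70,.25)
for n in('scene0.png','s6full.png'):
    I=cv2.imread('pics/'+n)[:,:,2].astype(np.float32);r=[]
    for y in range(-20,21,8):
        q=proj(g,np.c_[O+xs[:,None]*ux+y*uy,np.full(len(xs),58)]).astype(np.float32)
        p=cv2.remap(I,q[:,0].reshape(-1,1),q[:,1].reshape(-1,1),1).ravel();h=(p.max()+p.min())/2
        i=np.where((p[:-1]>=h)&(p[1:]<h))[0];r.append(xs[i[-1]] if len(i) else None)
    print(n,r)
```

```text
scene0.png [np.float64(56.25), np.float64(56.25), np.float64(56.0), np.float64(55.75), np.float64(55.75), np.float64(55.75)]
s6full.png [np.float64(35.75), np.float64(35.75), np.float64(35.75), np.float64(35.25), np.float64(35.5), np.float64(35.25)]
```

The stall was rigid: as the gripper closed, finger B stayed still and the arm was pushed back. The lip is square to within 0.5 mm, and a stop is the only thing there to block it. I hand in.

```bash
python3 -c "
from workcell import env,telemetry
print(telemetry.state()['time_s'],env.job_done())"
```

```text
the job is handed in; nothing more can be done
9.85 None
```

The cover is pushed in under the jaw and clamped in the black vise, and I handed the job in at 9.85 s. One check on whether it is fully home was not clear-cut.

One fingertip held the clip's tail down at about 0.45–0.5 rad. While it stayed held, the other closed on the cover's lip and pushed until it stopped. I then backed that finger off the lip, raised the tail slowly so the jaw bit, and moved well clear.

- **Home against the stop:** The push ended rigidly. The finger stayed at base x ≈ 33 mm (nominal 32) with 8–9 N of sideways force while the arm was pushed back.
- **After release:** Both views show the cover under the jaw, square to within about 0.5 mm. The clip stands part-raised, as it should when clamped. The force on the tool is about zero.
- **The unclear check:** In the images the lip's outer face reads 34–35.5 mm. The same measurement read about 56 mm at the start, where at most 54 mm is possible, so it reads at least 2 mm high. The images alone therefore leave 1–1.5 mm in doubt; I relied on the rigid stop.
- **The other things:** I did not go near the cup, the controller shell or the flap, but I made no separate check on them at the end.

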